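Hang the soap samples and hold the inspection torch on them

ROBOT

A 7-joint arm with a two-finger parallel gripper is mounted at the origin on the work surface. World frame = base frame: x ahead of the robot, y to its left, z up, the work surface at z = 0. Lengths are in m, angles in rad, forces in N, time in s.
With the tool pointing down it reaches from about 0.425 to 0.875 m from the base axis. Payload 4.7 kg.
Tool frame: the origin (TCP) lies between the finger pads; the fingertips stand 14 mm ahead of it and the grasp point (between the pads) lies 5 mm behind it; z points along the fingers, y is the line along which they close (so a half turn about z gives the same grasp; the last joint's range is limited). The gripper opens to 87 mm and grips with 3 to 60 N. Pads are 19 mm wide; open, the fingers measure 117 mm over their backs; the gripper's body (75 mm by 190 mm) begins 51 mm behind the grasp point.
Start: joints at [-1.261, 0.321, -0.07, 1.45, 0.023, 1.371, -0.057], TCP at [0.19, 0.622, 0.237] pointing down, gripper open.
Joint ranges: [-2.86, 2.86], [-0.3, 2.09], [-1.38, 1.24], [0.06, 2.45], [-1.56, 4.7], [0.09, 2.05], [-2.69, 2.69]. Speed limits (rad/s): [2.57, 2.57, 3.14, 3.14, 3.14, 3.14, 3.14].

INTERFACE

Orientations are given as a rotation vector (axis times angle).
In Python, from bench import ctrl gives the robot as it stands.
- The arm moves only by the shell command python3 -m inch 'ROWS' [OPENING] [FORCE]. ROWS is JSON, a list of rows, each a list of 6 numbers: the shift along the world's x, y, z in mm, then the turn, a rotation vector about the world's x, y, z in degrees. In form: [[tx, ty, tz, rx, ry, rz], ...]. A call has 1 to 20 rows; each row is the pose to reach, as a shift and turn from the pose commanded when the call began; what a row does not reach only later rows make up. A row lasts 1/8 s, in which the tool goes at most 62.5 mm and 10.7 degrees, less where a joint would pass 70% of its speed; a pose out of reach is approached as far as the arm can. A call with a gripper value outside its range is refused whole. OPENING is the finger opening in mm, from 0 to 87, set as the call begins (- or left out, the last holds). The fingers move at their own pace and stop on an object; FORCE is the grip in N (left out, the last holds). Time passes only in rows, so rows that repeat a pose let the fingers close. It gives the time, the measured TCP pose, the force, the opening and the grip force at its end, in the units of the state.
- ctrl.get_state(): the state, without advancing time (a new reading comes with each control period).
- ctrl.get_image(name): name is "side" or "top" or "wrist"; returns (picture, depth): 480x640x3 uint8, red, green, blue; 480x640 float32, m along the optical axis (not along the pixel's ray), 0 where there is no reading.
- ctrl.camera_params(name): a dict with "mtx" (3x3 intrinsics, pixels), "T" (4x4, takes a point from camera to world coordinates). Camera axes: x right, y down, z forward; pixel columns grow to the right and rows downward; lengths in m; the calibration is good to about 2 mm. A picture is of the moment at which its call begins: read the wrist's pose just before it. camera_params takes no time and is no camera call; for the wrist camera it gives the pose at the moment of the call.
- ctrl.close_job(): hands the job in; it is judged then, once.
The state is a dict: "time": time; "joint_positions": joint angles; "qd": joint speeds; "joint_torque": joint torques, N m; "position": TCP position; "tool_rot": TCP orientation; "ft_force": force on the tool from outside, world axes, zero at the start; "torque": the same for the moment, N m; "grip_width": opening from 0.0 (shut) to 1.0 (fully open); "grip_force": force on a finger pad.
Only numpy, scipy, OpenCV 4.12 (cv2) and the standard library are available. Lean on these libraries where they do the work, as an engineer would, in place of code of your own. Each camera call takes 0.05 s, during which the arm holds its last target. There are 200 camera calls.

TASK

Inspect the sample soaps: hang the sample hanger astride the bar of the little rail, level and let go, then draw the torch up out of its holder and turn it to a slant of about 45 degrees, lens down. Finish while still holding it in the air, clear of everything, its beam pointing at the middle of the hung soaps with the lens about 13 cm from that middle. Leave the other things on the bench where they are.

Things in the scene. Friction and masses are not known exactly. Their poses are not given: they have to be found in the camera images.
- hanger: Sample hanger, 0.3 kg: upside-down plywood U on two legs, a pink wrapped soap fixed outside each leg, grip tab on top. Origin: underside centre; z up, x leg to leg, y along strap width. Legs 100 high, inner faces at x +-29, strap 40 wide; crown z 100 to 106 mm. Soaps out to x +-59, y +-30, z 7 to 77. Half turn about z is the same. Hung, the bar runs along y in the U and carries the crown.
- hanger_tab (a point): Centre of the upright wooden grip tab on the hanger's crown, 122 mm above the hanger's origin. The tab is 30 mm in x, 14 mm thick in y, and spans z 106 to 138 mm above the origin. Axes as the hanger's.
- hanger_mid (a point): The middle of the soaps: the point on the hanger's centre line halfway between its two soap bars, 42 mm above the hanger's origin (58 mm below the crown's underside). The torch is to be aimed at it.
- rail: Little hanging rail, fixed to the bench: plywood foot 100 x 230 x 12 mm with two steel posts (12 mm thick, at y = +-100 mm) carrying a horizontal steel bar 16 mm thick along y. Origin: centre of the underside of the foot, on the bench; z up, y along the bar. The half turn about z looks the same.
- rail_mid (a point): Topmost line of the bar at the middle of its length, 168 mm above the bench.
- torch: Inspection torch (0.16 kg), 160 mm long and round: aluminium head 38 mm in diameter for the first 34 mm, then a plain steel barrel 28 mm in diameter to the tail. It starts lens down in the holder, tail up. Origin: centre of the lens face; z runs from the lens to the tail, so the beam leaves along -z. Unlit in the simulation.
- holder: Grey plastic torch holder, fixed to the bench: foot 85 x 75 x 6 mm with a square upright pocket 52 mm outside, 42 mm inside. Origin: centre of the underside, on the bench; z up. The pocket's floor, on which the lens rests, is at 11 mm and its rim at 66 mm; the torch comes straight up.
- jar: Bystander: white round cup, 80 mm across and 95 mm high, with pens in it reaching 150 mm. Origin: centre of its underside.
- tape: Bystander: red tape dispenser 160 x 55 x 84 mm. Origin: centre of its underside.
- soap_a: Bystander: pink wrapped soap bar lying flat, 80 x 55 x 25 mm. Origin: centre of its underside.
- soap_b: Bystander: another such soap bar, 80 x 55 x 25 mm. Origin: centre of its underside.
- carton: Bystander: small open kraft carton with a soap in it, 100 x 80 x 30 mm. Origin: centre of its underside.
- spool: Bystander: spool 60 mm across and 58 mm high, standing. Origin: centre of its underside.
Mind the look-alikes: they are no part of the job. Of the things like the torch, leave any that is turquoise; of the rest the smaller one is meant.

How it is judged:
By the outcome, as a careful person would: the job done as asked, in the order asked, and still so for the second after the job is handed in, while the arm keeps its last pose, push and grip.
It also fails if it takes over 58 s, if anything falls off the work surface, if the arm or the gripper's body presses on something with over 40 N, if the wrist force passes 120 N, or if a joint passes its speed limit or range.

## Working session

There is one attempt and no reset: what is moved stays moved. The work goes in short steps, Python scripts to look and compute and a shell command to move; the robot and the scene stay as the last step left them, time stands still between calls to the robot, and variables do not carry over. Pictures are saved under pics/ and viewed, at most 10 in all, crops included, and the job is handed in when it is done.

```bash
ls; mkdir -p pics; python3 - <<'E'
from bench import ctrl
import cv2,numpy as np
s=ctrl.get_state();print(s)
for n in("top","side"):
    p,d=ctrl.get_image(n);cv2.imwrite(f"pics/{n}0.png",p[:,:,::-1]);np.savez(f"pics/{n}0.npz",p=p,d=d,**ctrl.camera_params(n))
    print(n,ctrl.camera_params(n))
E
```

```text
pics
{'time': 0.0, 'joint_positions': array([-1.26092724,  0.32180958, -0.07008188,  1.45170012,  0.02258717,
        1.37079311, -0.0569332 ]), 'qd': array([-4.16430942e-04,  4.70148256e-04, -2.33830804e-03,  2.70733403e-04,
       -1.83537202e-03,  2.38919264e-05,  1.25591890e-03]), 'joint_torque': array([-7.76639672e-05, -4.91296971e+01, -4.03763736e-01, -3.12533462e+01,
       -6.39255135e-02,  4.40199778e-02,  1.83264392e-04]), 'position': array([0.1893466 , 0.62124751, 0.23545757]), 'tool_rot': array([-4.62883745e-01, -3.10710531e+00,  3.00526191e-03]), 'ft_force': array([-0.57494905, -0.18788009, -0.06920392]), 'torque': array([-0.02949497,  0.01469112,  0.05790934]), 'grip_force': 0.0, 'grip_width': 1.0014017093373506}
top {'mtx': array([[539.03103754,   0.        , 314.0167269 ],
       [  0.        , 539.03103754, 239.10637847],
       [  0.        ,   0.        ,   1.        ]]), 'T': array([[ 0.0220652 , -0.99477132,  0.09971537,  0.40502424],
       [-0.99973649, -0.02258637, -0.00410048, -0.01207921],
       [ 0.00633125, -0.09959861, -0.99500755,  1.30624597],
       [ 0.        ,  0.        ,  0.        ,  1.        ]])}
side {'mtx': array([[547.857766  ,   0.        , 311.35683806],
       [  0.        , 547.857766  , 237.1564321 ],
       [  0.        ,   0.        ,   1.        ]]), 'T': array([[ 0.84310962, -0.27196254,  0.46389928, -0.19409187],
       [-0.53758616, -0.44702846,  0.71495921, -1.11810887],
       [ 0.01293406, -0.85217482, -0.52309729,  0.92887559],
       [ 0.        ,  0.        ,  0.        ,  1.        ]])}
```

View pics/top0.png

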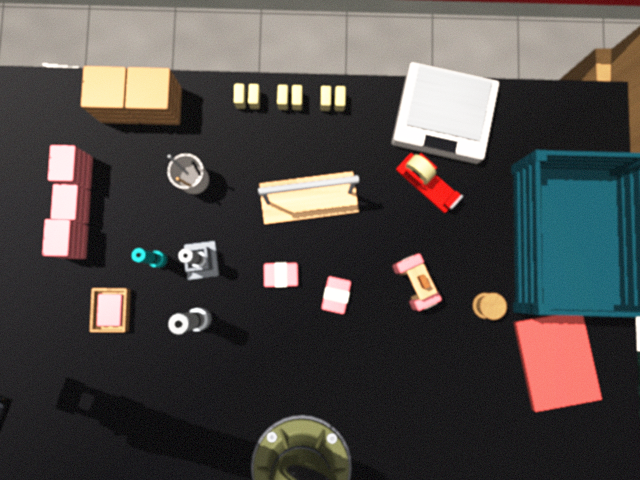

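View pics/side0.png

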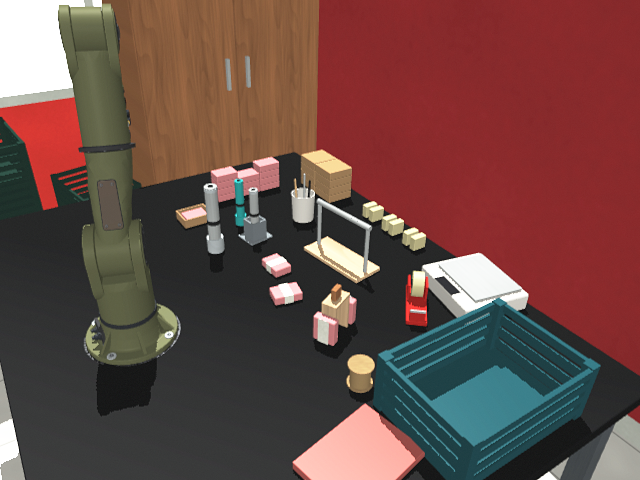

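The top view shows the hanger (tab ~425,283; soaps 410,264 / 425,303), the rail (bar from 262,188 to 357,180), and three torch-like things. These are turquoise (150,258), excluded; the silver one in the grey holder (195,256); and a larger silver one standing free (190,320). The smaller silver one in the holder fits. I'll confirm it with a crop while measuring.

```bash
cat > h.py <<'E'
import numpy as np,cv2
def cloud(f):
    z=np.load(f);p,d,K,T=z['p'],z['d'],z['mtx'],z['T']
    v,u=np.mgrid[:480,:640]
    c=np.stack([(u-K[0,2])/K[0,0]*d,(v-K[1,2])/K[1,1]*d,d],-1)
    return p,d,c@T[:3,:3].T+T[:3,3]
def reg(f,u0,u1,v0,v1,zlo,zhi):
    p,d,w=cloud(f);s=np.s_[v0:v1,u0:u1];q=w[s].reshape(-1,3);c=p[s].reshape(-1,3)
    m=(d[s].ravel()>0)&(q[:,2]>zlo)&(q[:,2]<zhi);return q[m],c[m]
def desc(n,q):
    if len(q)<4: print(n,len(q));return
    r=cv2.minAreaRect((q[:,:2]*1000).astype(np.float32))
    print(n,len(q),'mean',q.mean(0).round(4),'zmax',q[:,2].max().round(3),'rect c',np.round(r[0],1),'size',np.round(r[1],1),'ang',round(r[2],1))
E
python3 - <<'E'
from h import *
t='pics/top0.npz';s='pics/side0.npz'
desc('tab',reg(t,385,450,245,320,.115,.2)[0])
desc('crown',reg(t,385,450,245,320,.095,.11)[0])
q,c=reg(t,385,450,245,320,.06,.09);desc('soaps',q)
desc('bar',reg(t,250,370,165,230,.15,.2)[0])
desc('foot',reg(t,250,370,165,230,.006,.02)[0])
desc('torch top',reg(t,170,222,235,285,.14,.3)[0])
desc('pocket rim',reg(t,170,222,235,285,.058,.072)[0])
desc('big torch',reg(t,160,222,300,340,.14,.3)[0])
desc('turq',reg(t,125,172,240,275,.1,.3)[0])
desc('jar',reg(t,160,215,150,200,.05,.3)[0])
desc('S tab',reg(s,300,370,275,350,.115,.2)[0])
desc('S bar',reg(s,300,380,190,290,.155,.2)[0])
desc('S torch',reg(s,243,263,180,245,.12,.3)[0])
desc('S big',reg(s,200,228,180,260,.12,.3)[0])
a=cv2.imread('pics/top0.png')[230:345,110:240];b=cv2.imread('pics/side0.png')[170:265,180:290]
cv2.imwrite('pics/crop.png',np.hstack([cv2.resize(a,(400,354)),cv2.resize(b,(400,354))]))
E
```

```text
tab 118 mean [ 0.4353 -0.2573  0.1347] zmax 0.144 rect c [ 435.4 -258.3] size [29.7 15.1] ang 27.3
crown 441 mean [ 0.4355 -0.2573  0.1059] zmax 0.11 rect c [ 435.6 -259.1] size [70.2 40.9] ang 25.8
soaps 572 mean [ 0.4358 -0.2563  0.0762] zmax 0.087 rect c [ 435.5 -258.7] size [119.1  61.3] ang 25.6
bar 733 mean [ 0.6349 -0.0025  0.1664] zmax 0.175 rect c [635.8  -2.7] size [ 16.4 215.7] ang 8.6
foot 3083 mean [ 0.6285 -0.0038  0.0123] zmax 0.02 rect c [639.2  -4.6] size [158.7 290.1] ang 0.8
torch top 178 mean [0.4774 0.251  0.1687] zmax 0.18 rect c [477.6 252.4] size [28.1 27.4] ang 66.3
pocket rim 182 mean [0.4754 0.2464 0.0652] zmax 0.072 rect c [477.9 253.1] size [52.  52.8] ang 8.2
big torch 442 mean [0.3393 0.2448 0.2068] zmax 0.227 rect c [338.3 249.1] size [38.8 38.9] ang 35.5
turq 240 mean [0.4764 0.3506 0.1473] zmax 0.166 rect c [477.1 353.9] size [27.5 27.9] ang 7.6
jar 648 mean [0.6767 0.2811 0.087 ] zmax 0.156 rect c [675.5 279.5] size [79.7 77.9] ang 59.6
S tab 110 mean [ 0.4328 -0.2642  0.1289] zmax 0.138 rect c [ 434.7 -261.3] size [34.5 17. ] ang 28.7
S bar 299 mean [ 0.6331 -0.0121  0.1618] zmax 0.168 rect c [633.1  -5.5] size [ 22.1 218. ] ang 8.4
S torch 157 mean [0.4739 0.2464 0.1479] zmax 0.173 rect c [487.9 292.8] size [124.3  29.4] ang 75.1
S big 437 mean [0.333  0.2365 0.1757] zmax 0.221 rect c [336.2 246.2] size [44.6 39.6] ang 50.5
```

View pics/crop.png

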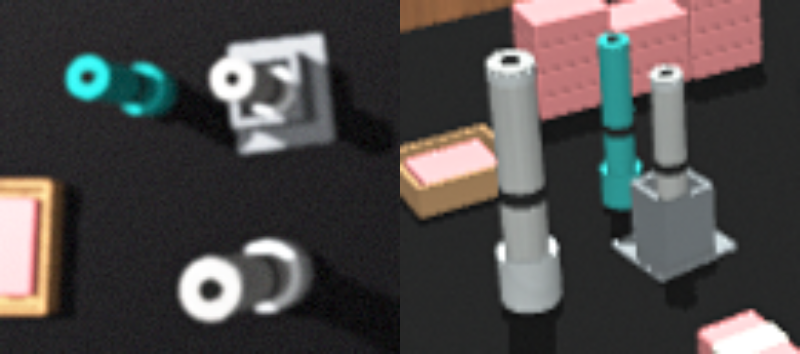

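The crop confirms it: the target is the smaller silver torch in the grey holder, tail at (0.477, 0.252, 0.171). The big silver one is 39 mm across its tail and 0.22 m high. The hanger is at (0.4355, -0.2585) with its x axis at about 25.6°. The rail middle is at (0.636, -0.003) with its x axis at 8.6°. Sizes and heights match the description, so I'm moving over the hanger now.

```bash
python3 -m inch '[[37,-43,30,0,0,-5],[74,-86,60,0,0,-12],[111,-128,90,0,0,-20],[149,-171,100,0,0,-28],[186,-214,100,0,0,-36],[223,-257,100,0,0,-44],[260,-300,100,0,0,-52],[277,-353,100,0,0,-60],[294,-407,100,0,0,-68],[311,-460,100,0,0,-76],[328,-513,100,0,0,-84],[344,-567,100,0,0,-92],[350,-620,100,0,0,-100],[330,-672,85,0,0,-108],[309,-724,70,0,0,-116],[288,-776,50,0,0,-124],[267,-828,30,0,0,-132],[246,-880,15,0,0,-137.4],[246,-880,15,0,0,-137.4],[246,-880,15,0,0,-137.4]]' 60 20
cat >> h.py <<'E'
def grab(n,f):
    from bench import ctrl
    pr=ctrl.camera_params(n);p,d=ctrl.get_image(n)
    cv2.imwrite(f'pics/{f}.png',p[:,:,::-1]);np.savez(f'pics/{f}.npz',p=p,d=d,**pr)
    return cloud(f'pics/{f}.npz')
E
python3 - <<'E'
from h import *
from bench import ctrl
from scipy.spatial.transform import Rotation as R
s=ctrl.get_state();print(s['position'],R.from_rotvec(s['tool_rot']).as_matrix().round(3))
p,d,w=grab('wrist','w1')
def box(n,zl,zh,r=.1):
    m=(d>0)&(w[...,2]>zl)&(w[...,2]<zh)&(np.hypot(w[...,0]-.435,w[...,1]+.258)<r);desc(n,w[m])
box('tab',.13,.145,.05);box('crown',.1,.112);box('soap',.07,.09)
E
```

```text
time: 2.6
position: [0.4356, -0.2577, 0.2514]
tool_rot: [-3.062, -0.698, -0.0]
ft_force: [0.8, 0.5, -0.9]
grip_width: 0.69
grip_force: 0.0
[ 0.43560385 -0.25766229  0.25144681] [[ 0.901  0.433 -0.   ]
 [ 0.433 -0.901  0.001]
 [ 0.    -0.001 -1.   ]]
tab 654 mean [ 0.437  -0.2589  0.1372] zmax 0.139 rect c [ 436.  -259.2] size [30.3 13.5] ang 26.0
crown 2854 mean [ 0.4388 -0.2582  0.1055] zmax 0.112 rect c [ 435.9 -259.5] size [70.5 40. ] ang 25.9
soap 2660 mean [ 0.4501 -0.2526  0.0763] zmax 0.089 rect c [ 435.7 -259.3] size [119.8  59.5] ang 26.0
```

Wrist view agrees within 1 mm. Descend and grip.

```bash
python3 -m inch '[[0.5,-1.5,-40,0,0,0.4],[0.5,-1.5,-80,0,0,0.4],[0.5,-1.5,-110,0,0,0.4],[0.5,-1.5,-127,0,0,0.4],[0.5,-1.5,-127,0,0,0.4]]' 50 30 && python3 -m inch '[[0,0,0,0,0,0],[0,0,0,0,0,0],[0,0,0,0,0,0],[0,0,0,0,0,0],[0,0,30,0,0,0],[0,0,80,0,0,0],[0,0,130,0,0,0],[0,0,190,0,0,0],[0,0,195,0,0,0]]' 0 35
```

```text
time: 3.28
position: [0.436, -0.2587, 0.1239]
tool_rot: [-3.06, -0.711, 0.003]
ft_force: [-0.0, 0.2, 0.6]
grip_width: 0.573
grip_force: 0.0
time: 4.4
position: [0.4376, -0.2609, 0.3235]
tool_rot: [3.058, 0.707, 0.01]
ft_force: [0.3, 0.1, -4.0]
grip_width: 0.158
grip_force: 35.0
```

```bash
python3 -m inch '[[20,26,0,0,0,-2],[55,70,0,0,0,-5],[90,115,0,0,0,-8],[125,160,0,0,0,-11],[160,205,0,0,0,-14],[185,238,0,0,0,-16.5],[199,256,0,0,0,-17.4],[199,256,0,0,0,-17.4],[199,256,0,0,0,-17.4],[199,256,0,0,0,-17.4]]' && python3 - <<'E'
from h import *
from bench import ctrl
s=ctrl.get_state();print(s['position'],s['tool_rot'])
for n in('top','side'):
    p,d,w=grab(n,n+'1')
    r=np.hypot(w[...,0]-.636,w[...,1]+.003)<.14
    for k,zl,zh in(('soaps',.26,.285),('bar',.155,.172)):
        m=(d>0)&r&(w[...,2]>zl)&(w[...,2]<zh);desc(n+k,w[m])
E
```

```text
time: 5.65
position: [0.6343, -0.0061, 0.3201]
tool_rot: [3.133, 0.232, 0.0]
ft_force: [-0.3, -0.4, -2.9]
grip_width: 0.161
grip_force: 35.0
[ 0.634299   -0.00611594  0.32007985] [3.13282891e+00 2.32125436e-01 4.94096901e-04]
topsoaps 0
topbar 198 mean [ 0.6437 -0.0596  0.1661] zmax 0.172 rect c [636.   -2.6] size [ 16.  215.4] ang 8.7
sidesoaps 226 mean [ 0.6221 -0.0152  0.2678] zmax 0.285 rect c [634.9 -19.2] size [ 58.6 122.8] ang 87.1
sidebar 202 mean [ 0.637  -0.0376  0.1618] zmax 0.169 rect c [633.9  -5.5] size [ 18.5 221.7] ang 9.1
```

View pics/side1.png

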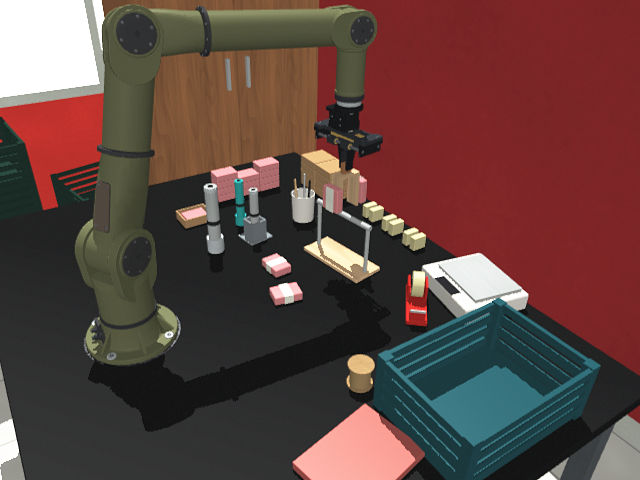

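The side view shows the hanger held level over the bar (soap ~332,198; bar from 320,203 to 368,230). It's aligned, so lower.

```bash
python3 -m inch '[[1.5,3,-30,0,0,0],[1.5,3,-65,0,0,0],[1.5,3,-95,0,0,0],[1.5,3,-112,0,0,0],[1.5,3,-120,0,0,0],[1.5,3,-124,0,0,0],[1.5,3,-126,0,0,0],[1.5,3,-127,0,0,0],[1.5,3,-127,0,0,0]]'
```

```text
time: 6.88
position: [0.6374, -0.0009, 0.2004]
tool_rot: [-3.13, -0.237, -0.007]
ft_force: [-11.4, 1.8, 24.0]
grip_width: 0.158
grip_force: 35.0
```

```bash
python3 - <<'E'
from h import *
p,d,w=grab('side','side2')
p2,_,_=grab('wrist','w2');p3,_,_=grab('top','top2')
a=cv2.resize(p[90:290,270:420],(375,500));b=cv2.resize(p2,(420,315));c=cv2.resize(p3[130:240,240:380],(420,285)[:2])
o=np.zeros((600,800,3),np.uint8);o[:500,:375]=a;o[:315,378:798]=b;o[315:600,378:798]=c
cv2.imwrite('pics/m2.png',o[:,:,::-1])
E
```

```text
(no output)
```

View pics/m2.png

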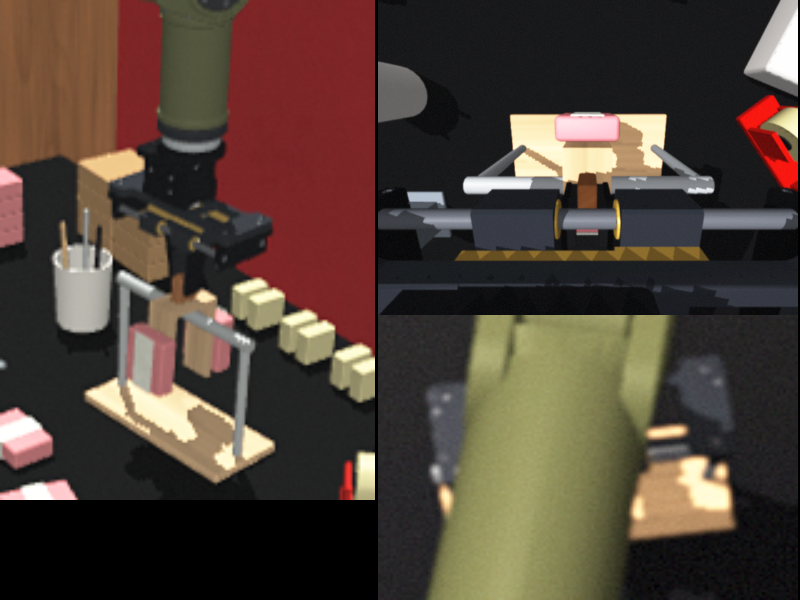

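The side crop shows the U astride the bar with the crown about on it. Contact came about 8 mm earlier than reckoned, so I'll check the heights and tilt.

```bash
python3 - <<'E'
from h import *
from bench import ctrl
s=ctrl.get_state();print({k:np.round(s[k],3) for k in('position','tool_rot','ft_force','torque','time')})
p,d,w=cloud('pics/side2.npz');h=cv2.cvtColor(p,cv2.COLOR_RGB2HSV).astype(int)
near=(d>0)&(np.hypot(w[...,0]-.636,w[...,1]+.003)<.09)
pink=near&((h[...,0]>165)|(h[...,0]<5))&(h[...,1]>50)&(h[...,2]>120)&(w[...,2]>.05)
wood=near&(h[...,0]>8)&(h[...,0]<20)&(h[...,1]>70)&(w[...,2]>.05)
for n,m in(('pink',pink),('wood',wood)):
    q=w[m];print(n,len(q),np.percentile(q,[1,50,99],axis=0).round(3).tolist())
# front (camera-facing -y) wood leg/crown face
q=w[wood];r=np.array([np.cos(.15),np.sin(.15)]);x=(q[:,:2]-[.6358,-.0027])@r
for a in np.arange(-.05,.05,.01):
    k=(x>a)&(x<a+.01)
    if k.sum()>5:print(round(a,2),k.sum(),np.percentile(q[k,2],[2,98]).round(3))
q=w[pink];x=(q[:,:2]-[.6358,-.0027])@r
for lo,hi in((-.08,-.02),(.02,.08)):
    k=(x>lo)&(x<hi);print('soap',k.sum(),np.percentile(q[k,2],[1,99]).round(3) if k.sum()>9 else '')
E
```

```text
{'position': array([ 0.637, -0.001,  0.2  ]), 'tool_rot': array([-3.13 , -0.237, -0.008]), 'ft_force': array([-12.11 ,   0.576,  24.15 ]), 'torque': array([0.17 , 3.039, 0.023]), 'time': np.float64(7.025)}
pink 411 [[0.571, -0.045, 0.076], [0.59, -0.026, 0.116], [0.693, 0.018, 0.148]]
wood 586 [[0.572, -0.048, 0.066], [0.635, -0.006, 0.163], [0.673, 0.072, 0.588]]
-0.04 115 [0.14  0.408]
-0.03 55 [0.141 0.446]
-0.02 60 [0.17  0.271]
-0.01 54 [0.168 0.238]
0.0 22 [0.167 0.596]
0.01 32 [0.166 0.588]
0.02 162 [0.066 0.558]
0.03 73 [0.066 0.585]
soap 290 [0.08  0.147]
soap 118 [0.075 0.143]
```

Soap heights (75–147 mm) show the crown is on the bar, with about 2° tilt under pressure. The tab slid a little in the grip. Relieve the pressure, then release.

```bash
python3 -m inch '[[0,0,3,0,0,0],[0,0,6,0,0,0],[0,0,6,0,0,0]]'
```

```text
time: 7.4
position: [0.6376, -0.0009, 0.2005]
tool_rot: [-3.133, -0.237, -0.005]
ft_force: [-1.5, -0.5, 6.3]
grip_width: 0.156
grip_force: 35.0
```

```bash
python3 -m inch '[[0,0,1,0,0,0],[0,0,2,0,0,0],[0,0,2,0,0,0],[0,0,2,0,0,0],[0,0,2,0,0,0],[0,0,15,0,0,0],[0,0,45,0,0,0],[0,0,90,0,0,0],[0,0,120,0,0,0]]' 50 30 && python3 - <<'E'
from h import *
p,d,w=grab('wrist','w3')
r=(d>0)&(np.hypot(w[...,0]-.636,w[...,1]+.003)<.12)
for k,zl,zh in(('tab',.195,.215),('crown',.171,.182),('soaps',.13,.155)):
    desc(k,w[r&(w[...,2]>zl)&(w[...,2]<zh)])
p,d,w=grab('side','side3')
h=cv2.cvtColor(p,cv2.COLOR_RGB2HSV).astype(int)
m=(d>0)&(np.hypot(w[...,0]-.636,w[...,1]+.003)<.09)&((h[...,0]>165)|(h[...,0]<5))&(h[...,1]>50)&(h[...,2]>120)&(w[...,2]>.05)
q=w[m];x=(q[:,:2]-[.6358,-.0027])@[.989,.149]
for lo,hi in((-.08,-.02),(.02,.08)):
    k=(x>lo)&(x<hi);print('soap',k.sum(),np.percentile(q[k,2],[1,99]).round(3))
cv2.imwrite('pics/s3.png',cv2.resize(p[90:290,270:420,::-1],(450,600)))
E
```

```text
time: 8.52
position: [0.6371, -0.001, 0.322]
tool_rot: [3.133, 0.237, 0.005]
ft_force: [0.1, -1.4, 0.1]
grip_width: 0.575
grip_force: 0.0
tab 676 mean [ 0.64   -0.0014  0.2049] zmax 0.208 rect c [639.2  -1.6] size [29.8 13.8] ang 8.7
crown 2781 mean [ 0.6401 -0.0013  0.1734] zmax 0.182 rect c [637.6  -1.8] size [70.3 40. ] ang 8.2
soaps 2760 mean [6.491e-01 1.000e-04 1.433e-01] zmax 0.152 rect c [641.5  -2.4] size [128.4 160. ] ang 47.5
soap 281 [0.08  0.146]
soap 113 [0.074 0.143]
```

View pics/s3.png

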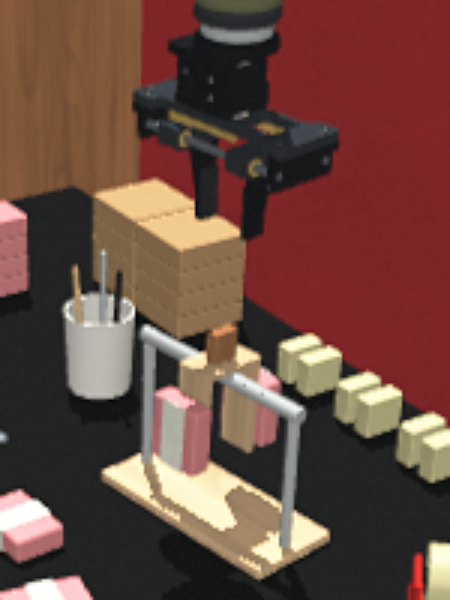

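The hanger hangs astride the middle of the bar, free and within about 2° of level; the tab is at (222,343) in the crop. Now to the torch, arriving above it for a closer look.

```bash
python3 -m inch '[[-30,48,5,0,0,0],[-60,96,5,0,0,0],[-90,143,5,0,0,0],[-120,190,5,0,0,0],[-145,230,0,0,0,0],[-159.6,253.5,-30,0,0,0],[-159.6,253.5,-40,0,0,0],[-159.6,253.5,-40,0,0,0],[-159.6,253.5,-40,0,0,0]]' 60 30 && python3 - <<'E'
from h import *
from bench import ctrl
print(ctrl.get_state()['position'])
p,d,w=grab('wrist','w4')
r=(d>0)&(np.hypot(w[...,0]-.477,w[...,1]-.252)<.06)
for k,zl,zh in(('tail',.165,.18),('rim',.06,.07),('foot',.003,.01)):
    desc(k,w[r&(w[...,2]>zl)&(w[...,2]<zh)])
E
```

```text
time: 9.75
position: [0.4783, 0.2513, 0.2796]
tool_rot: [-3.133, -0.232, -0.002]
ft_force: [-0.2, -0.3, 0.0]
grip_width: 0.69
grip_force: 0.0
[0.47829959 0.25132937 0.27958625]
tail 1038 mean [0.4787 0.253  0.1705] zmax 0.174 rect c [477.9 252.8] size [27.9 27.4] ang 6.7
rim 744 mean [0.4845 0.2534 0.0653] zmax 0.07 rect c [477.8 253. ] size [51.8 51.8] ang 8.6
foot 1551 mean [0.4947 0.2543 0.0055] zmax 0.01 rect c [477.7 256.1] size [84.9 82.2] ang 10.1
```

```bash
python3 -m inch '[[-0.4,1.5,-40,0,0,0],[-0.4,1.5,-85,0,0,0],[-0.4,1.5,-120,0,0,0],[-0.4,1.5,-138,0,0,0],[-0.4,1.5,-138,0,0,0],[-0.4,1.5,-138,0,0,0]]' && python3 -m inch '[[0,0,0,0,0,0],[0,0,0,0,0,0],[0,0,0,0,0,0],[0,0,0,0,0,0],[0,0,0,0,0,0]]' 0 45
```

```text
time: 10.55
position: [0.4777, 0.2547, 0.1423]
tool_rot: [-3.131, -0.236, -0.004]
ft_force: [0.2, 0.7, 0.6]
grip_width: 0.692
grip_force: 0.0
time: 11.18
position: [0.4765, 0.2543, 0.1407]
tool_rot: [-3.133, -0.237, -0.0]
ft_force: [0.3, 0.3, 1.0]
grip_width: 0.311
grip_force: 45.0
```

```bash
python3 -m inch '[[0,0,10,0,0,0],[0,0,40,0,0,0],[0,0,80,0,0,0],[0,0,125,0,0,0],[0,0,170,0,0,0],[0,0,195,0,0,0],[0,0,200,0,0,0],[-5,-40,200,0,0,0],[-10,-90,200,0,0,0],[-14,-140,200,0,0,0],[-18,-190,200,0,0,0],[-22,-240,200,0,0,0],[-24,-275,200,0,0,0],[-24,-283,200,0,0,0],[-24,-283,200,0,0,0],[-24,-283,200,0,0,0]]'
```

```text
time: 13.18
position: [0.4524, -0.027, 0.3401]
tool_rot: [3.132, 0.241, -0.002]
ft_force: [-0.0, -0.1, -1.8]
grip_width: 0.313
grip_force: 45.0
```

```bash
python3 -m inch '[[0,0,0,0.9,-5.9,0],[0,0,0,1.8,-11.9,0],[0,0,0,2.7,-17.8,0],[0,0,0,3.6,-23.7,0],[0,0,0,4.5,-29.7,0],[0,0,0,5.4,-35.6,0],[0,0,0,6.1,-40,0],[0,0,0,6.7,-44.5,0],[0,0,0,6.7,-44.5,0],[0,0,0,6.7,-44.5,0],[0,0,0,6.7,-44.5,0]]'
python3 - <<'E'
from bench import ctrl
from scipy.spatial.transform import Rotation as R
s=ctrl.get_state();print(s['position'],R.from_rotvec(s['tool_rot']).as_matrix()[:,2].round(3),s['joint_positions'].round(2))
E
```

```text
time: 14.55
position: [0.4706, -0.0451, 0.3045]
tool_rot: [-2.363, 0.015, -0.908]
ft_force: [0.4, 0.3, -2.2]
grip_width: 0.313
grip_force: 45.0
[ 0.47064478 -0.04508515  0.3045341 ] [ 0.613  0.531 -0.585] [ 0.56 -0.3   0.09  2.24 -0.99  1.19 -0.54]
```

The tilt in the radial plane hits joint 2's limit, but an oblique azimuth works. I'll aim from the -y/robot side instead (beam azimuth about 53°), which gives more reach.

```bash
cat > aim.py <<'E'
import numpy as np,sys
from bench import ctrl
from scipy.spatial.transform import Rotation as R
a=np.radians(float(sys.argv[1]));L=float(sys.argv[2]);mid=np.array([.636,-.002,.110])
s=ctrl.get_state();p=s['position'];z=R.from_rotvec(s['tool_rot']).as_matrix()[:,2]
t=np.array([np.cos(a),np.sin(a),-1])/2**.5;tgt=mid-(.13+L)*t
k=np.cross(z,t);r=k/np.linalg.norm(k)*np.degrees(np.arcsin(np.linalg.norm(k)))
lens=p+L*z
print('lens',lens.round(3),'dist',np.linalg.norm(mid-lens).round(3),'slant',np.degrees(np.arcsin(-z[2])).round(1),'miss mm',(1000*np.linalg.norm(np.cross(mid-lens,z))).round(1))
print('tgt',tgt.round(3),'shift',((tgt-p)*1000).round(1),'turn',r.round(1),'q',s['joint_positions'].round(2))
E
python3 aim.py 53.6 .1305
```

```text
lens [0.551 0.024 0.228] dist 0.148 slant 35.8 miss mm 101.8
tgt [ 0.527 -0.15   0.294] shift [  56.  -105.2  -10.3] turn [-2.5 10.9  7.3] q [ 0.56 -0.3   0.09  2.24 -0.99  1.19 -0.54]
```

```bash
python3 -m inch '[[5,-20,20,0,0,0],[15,-45,40,-0.5,2,1.5],[28,-70,50,-1,5,3.5],[42,-95,50,-2,8,5.5],[56,-105,50,-2.5,10.9,7.3],[56,-105,50,-2.5,10.9,7.3],[56,-105,50,-2.5,10.9,7.3]]'; python3 aim.py 53.6 .1305
```

```text
time: 15.42
position: [0.5267, -0.1487, 0.3548]
tool_rot: [-2.452, -0.084, -0.626]
ft_force: [0.5, 0.3, -1.2]
grip_width: 0.314
grip_force: 45.0
lens [ 0.581 -0.074  0.262] dist 0.177 slant 45.1 miss mm 43.2
tgt [ 0.527 -0.15   0.294] shift [  0.   -1.5 -60.6] turn [ 0.  -0.2 -0.1] q [ 0.56  0.03  0.13  1.76 -0.79  1.46 -0.67]
```

```bash
python3 -m inch '[[0,-1.5,-20,0,0,0],[0,-1.5,-45,0,0,0],[0,-1.5,-60,0,0,0],[0,-1.5,-60,0,0,0],[0,-1.5,-60,0,0,0],[0,-1.5,-60,0,0,0]]'; python3 aim.py 53.6 .1305
python3 - <<'E'
from h import *
from bench import ctrl
from scipy.spatial.transform import Rotation as R
s=ctrl.get_state();z=R.from_rotvec(s['tool_rot']).as_matrix()[:,2];p0=s['position']
for n in('side','top','wrist'):
    p,d,w=grab(n,n+'5')
    v=w-p0;t=v@z;rad=np.linalg.norm(v-t[...,None]*z,axis=-1)
    m=(d>0)&(t>.02)&(t<.16)&(rad<.035)&(np.ptp(p.astype(int),axis=-1)<50)
    print(n,m.sum(),t[m].max().round(4) if m.any() else '', np.percentile(t[m],99).round(4) if m.any() else '')
    for a in(.03,.05,.07,.1,.115,.13):
        k=m&(t>a)&(t<a+.012)
        if k.sum()>5:print(a,k.sum(),(1000*(v[k]-t[k][:,None]*z)).mean(0).round(1))
a=cv2.imread('pics/side5.png');b=cv2.imread('pics/top5.png');c=cv2.imread('pics/wrist5.png')
o=np.zeros((600,800,3),np.uint8);o[:,:400]=cv2.resize(a[110:320,260:400],(400,600));o[:300,400:]=cv2.resize(b[130:280,240:440],(400,300));o[300:,400:]=cv2.resize(c,(400,300))
cv2.imwrite('pics/m5.png',o)
E
```

```text
time: 16.18
position: [0.5274, -0.1517, 0.2967]
tool_rot: [-2.453, -0.083, -0.63]
ft_force: [-0.9, 0.3, -1.4]
grip_width: 0.311
grip_force: 45.0
lens [ 0.582 -0.078  0.204] dist 0.132 slant 45.1 miss mm 1.9
tgt [ 0.527 -0.15   0.294] shift [-0.7  1.5 -2.5] turn [ 0.1 -0.   0. ] q [ 0.57  0.07  0.14  1.84 -0.81  1.38 -0.58]
side 76 0.1348 0.134
0.1 18 [-9.3 -5.3 -9.7]
0.115 14 [ -7.1 -10.5 -12.6]
top 640 0.1302 0.1278
0.03 65 [2.6 7.5 7.5]
0.05 62 [3.7 7.3 8. ]
0.07 56 [3.2 6.7 7.3]
0.1 74 [ 4.  10.  10.3]
0.115 76 [ 3.6 10.2 10.3]
wrist 2384 0.1289 0.1253
0.03 295 [10.7 -1.8  4.9]
0.05 223 [11.  -2.4  4.6]
0.07 173 [10.7 -2.1  4.7]
0.1 143 [14.5 -2.2  6.9]
0.115 114 [14.8 -1.9  7.3]
```

View pics/m5.png

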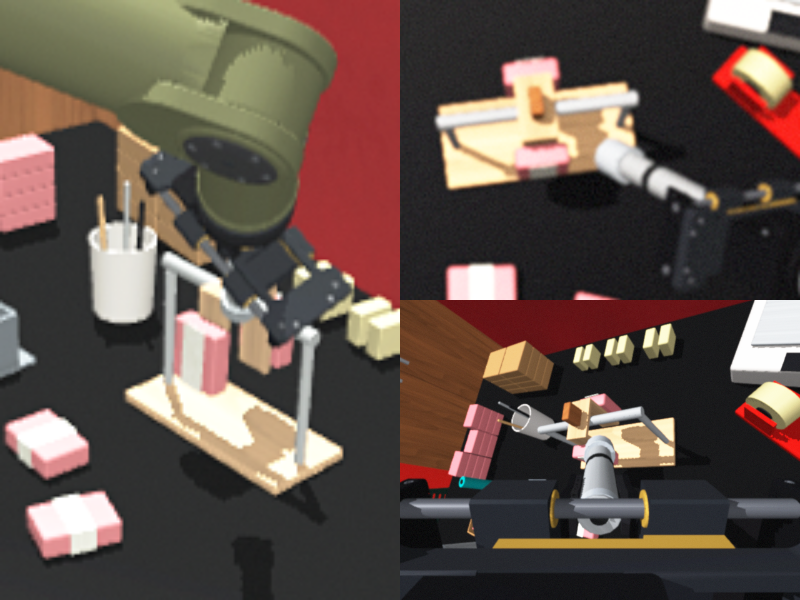

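The pictures show the torch in the gripper at a 45° slant, parallel to the tool axis, head clear of the bar (top crop ~620,158) and pointing at the hung soaps. The hanger is still on the bar. A tiny trim, then settle.

```bash
python3 -m inch '[[-0.5,1,-2,0,0,0],[-0.5,1,-2,0,0,0],[-0.5,1,-2,0,0,0],[-0.5,1,-2,0,0,0],[-0.5,1,-2,0,0,0],[-0.5,1,-2,0,0,0]]'; python3 aim.py 53.6 .1305; python3 - <<'E'
from h import *
p,d,w=grab('side','side6')
h=cv2.cvtColor(p,cv2.COLOR_RGB2HSV).astype(int)
m=(d>0)&(np.hypot(w[...,0]-.636,w[...,1]+.003)<.09)&((h[...,0]>165)|(h[...,0]<5))&(h[...,1]>50)&(h[...,2]>120)&(w[...,2]>.05)
q=w[m];x=(q[:,:2]-[.6358,-.0027])@[.989,.149]
for lo,hi in((-.08,-.02),(.02,.08)):
    k=(x>lo)&(x<hi);print('soap',k.sum(),np.percentile(q[k,2],[1,99]).round(3))
E
```

```text
time: 17.08
position: [0.5265, -0.1505, 0.2938]
tool_rot: [-2.452, -0.082, -0.628]
ft_force: [-0.5, -1.0, -1.5]
grip_width: 0.313
grip_force: 45.0
lens [ 0.581 -0.076  0.201] dist 0.13 slant 45.1 miss mm 1.0
tgt [ 0.527 -0.15   0.294] shift [0.2 0.2 0.4] turn [ 0.1 -0.1 -0. ] q [ 0.57  0.07  0.14  1.85 -0.81  1.38 -0.58]
soap 241 [0.081 0.145]
soap 48 [0.075 0.142]
```

```bash
python3 -c "
from bench import ctrl;print(ctrl.close_job())"
```

```text
the job is handed in; nothing more can be done
None
```

The job is handed in at about 17 s: the hanger hangs free astride the bar, about 2° off level, and the torch is held clear at a 45° slant with its lens 13 cm from the middle of the soaps and its beam about 1 mm off that middle.

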